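# Unstack a blank flange and return its spacer plate

### The arm

A 7-joint arm with a two-finger parallel gripper is mounted at the origin on a cart in front of the work surface, level with it; the furniture and walls round the work are solid. World frame = base frame: x ahead of the robot, y to its left, z up, the work surface at z = 0. Lengths are in m, angles in degrees, forces in N, time in s.
With the tool pointing down it reaches from about 0.4 to 0.75 m from the base axis. Payload 19.5 kg.
Tool frame: the origin (TCP) lies at the very end of the fingers, on their centre line; the grasp point (between the pads) lies 19 mm behind it; z points along the fingers, y is the line along which they close (so a half turn about z gives the same grasp; the last joint's range is limited). The gripper opens to 85 mm and grips with 20 to 120 N. Pads are 22 mm wide; open, the fingers measure 114 mm over their backs; the gripper's body (76 mm by 85 mm) begins 54 mm behind the grasp point. The pads swing forward as they close: fully open they stand 13 mm farther back than shut.
Start: joints at [-76.072, 40.479, -1.581, 85.061, 1.261, 54.483, -4.326], TCP at [0.162, 0.552, 0.202] pointing down, gripper open.
Joint ranges: [-155.06, 155.06], [-18.47, 123.98], [-90, 86.84], [0, 140.48], [-83.41, 263.41], [0, 116], [-161.91, 161.91]. Speed limits (degrees/s): [108.29, 108.29, 147.25, 147.25, 172.46, 172.46, 172.46].

### API

Orientations are given as a 3x3 rotation matrix whose columns are the frame's x, y, z axes.
In Python, from plant import * gives the robot as it stands. Calls block until the motion is done:
- reach(position, orientation): joint-space move of the TCP to a pose.
- move_l(position, orientation=None, max_speed=0.15, f_stop=None): straight line of the TCP; orientation=None keeps the orientation; max_speed is the mean speed in m/s. With f_stop (N) it stops when the force on the tool has changed by that much, and returns True; else False.
- move_joints(angles): joint-space move.
- command_gripper(opening, squeeze=None): finger opening in m; squeeze is the grip in N (None keeps the last); returns when the fingers have stopped.
- pause(seconds).
- solve_ik(position, orientation): joint angles nearest the present ones, or None.
- observe(): the state.
- get_image(name): name is "scene" or "top" or "wrist"; returns a dict with "pixels" (400x640x3 uint8, red, green, blue), "fovy" (degrees; the focal length in pixels is half the picture's height over the tangent of half this angle, whatever the lens; pixels are square), "cx", "cy" (the principal point, pixels), "pose" (4x4, takes a point from camera to world coordinates). Camera axes: x right, y up, looking along -z (the intrinsics and any distortion apply to the point x, -y, -z); pixel columns grow to the right and rows downward; lengths in m; the calibration is good to about 2 mm. The wrist camera is an equidistant fisheye: a pixel r from the principal point sees the ray r / f radians off the axis. A picture is of the moment at which its call begins. There is no depth.
A pose or a line that the arm cannot do raises Unreachable and nothing moves.
- close_job(): hands the job in; it is judged then, once.
The state is a dict: "time_s": time; "joints": joint angles; "qvel": joint speeds; "tau": joint torques, N m; "position": TCP position; "eef_rot": TCP orientation; "contact_force": force on the tool from outside, world axes, zero at the start; "ft_torque": the same for the moment, N m; "grip_width": finger opening in m; "gripper_force": force on a finger pad.
Only numpy, scipy, OpenCV 4.12 (cv2) and the standard library are available. Lean on these libraries where they do the work, as an engineer would, in place of code of your own. Each camera call takes 0.05 s, during which the arm holds its last target. There are 200 camera calls.

### The job

Take the steel blank flange off the top of the storage stack and lay it flat in the shallow steel tray. Then lift off the white spacer plate that was under it and lay it squarely on the pile of bare spacer plates, edges in line with theirs. Move the flange first, on its own, not while it rides on the plate, and do not turn it over.

Things in the scene. Friction and masses are not known exactly. Their poses are not given: they have to be found in the camera images.
- flange_top_center (a point): centre (half-way up) of the upper blank flange: a plain steel disc 40 mm across and 10 mm thick, its z axis up. It lies flat and loose on the middle (within 4 mm) of the spacer plate of the storage stack, its underside 18 mm above the worktop. The plate is wider than the flange all round, so fingers coming from above must stay above the plate and take the flange by its upper 8 mm or so.
- spacer_center (a point): centre (half-way up) of the spacer plate of the storage stack: white plastic, 60 mm along its x axis, 90 mm along its y axis, 8 mm thick, four tiny holes near the corners. It lies loose on a second, lower blank flange of the same kind (40 mm across, 10 mm thick, under the plate's middle within 4 mm), its underside 10 mm above the worktop, and overhangs that flange all round. Pinch it across its 60 mm sides, at the middle of its length.
- pile_up_center (a point): centre (half-way up) of the upper one of two bare spacer plates that make the pile; same plates and same axes as above (60 mm along x, 90 mm along y, 8 mm thick), loose, lying one exactly on the other on the worktop, so the top of the pile is 16 mm above the worktop, 4 mm above this point.
- tray_floor (a point): middle of the inner floor of the shallow square steel tray, 2.5 mm above the worktop; x and y run along its sides. The tray is fixed, 124 mm square outside, 119 mm inside, its rim 16 mm above the worktop.
Things that resemble listed ones, but are neither listed nor needed, are in the scene too. Leave any blue or purple look-alike of the part that bears flange_top_center alone.

How it is judged:
By the outcome, as a careful person would: the job done as asked, in the order asked, and still so for the second after the job is handed in, with the robot touching nothing.
It also fails if it takes over 59 s, if anything falls off the work surface, if the arm or the gripper's body presses on something with over 40 N, if the wrist force passes 120 N, or if a joint passes its speed limit or range.

## Working session

There is one attempt and no reset: what is moved stays moved. The work goes in short steps, each a Python script; the robot and the scene stay as the last script left them, time stands still between calls to the robot, and variables do not carry over. Pictures are saved under pics/ and viewed, at most 10 in all, crops included, and the job is handed in when it is done.

```bash
ls; mkdir -p pics; python3 - <<'E'
from plant import *
import cv2,numpy as np,pickle
d={}
for n in("scene","top"):
    im=get_image(n); d[n]=im; cv2.imwrite(f"pics/{n}0.png",im["pixels"][:,:,::-1])
    print(n,im["fovy"],im["cx"],im["cy"],np.round(im["pose"],3).tolist(),[k for k in im])
pickle.dump(d,open("im0.pkl","wb"))
print(observe()["time_s"])
E
```

```text
pics
scene 53.639970159571504 316.2100656960214 193.99354124802485 [[0.526, 0.455, -0.719, -0.191], [-0.85, 0.27, -0.452, -0.417], [-0.011, 0.849, 0.529, 0.567], [0.0, 0.0, 0.0, 1.0]] ['pixels', 'fovy', 'cx', 'cy', 'pose']
top 53.337151604684365 316.5014615899917 206.2450926608983 [[-0.024, 0.993, -0.114, 0.44], [-1.0, -0.024, 0.0, 0.041], [-0.002, 0.114, 0.993, 0.946], [0.0, 0.0, 0.0, 1.0]] ['pixels', 'fovy', 'cx', 'cy', 'pose']
0.1
```

View pics/top0.png

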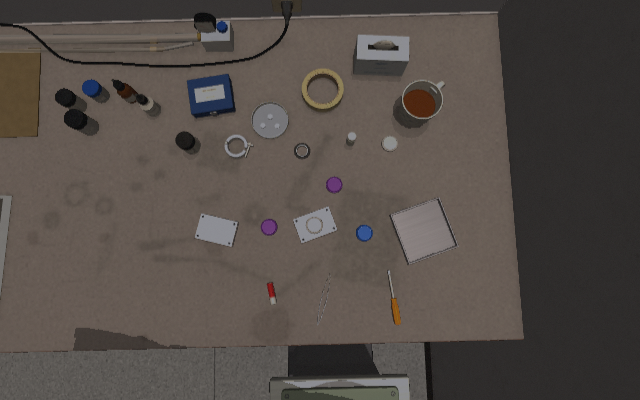

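View pics/scene0.png

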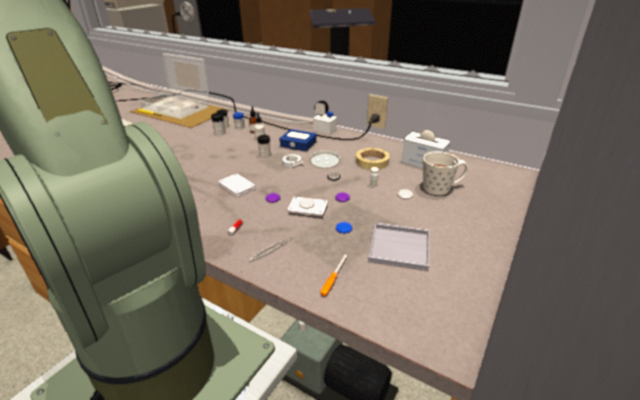

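Candidates for the flange in the top view are:
- grey disc on the white plate (314,225)
- purple discs (269,227) and (334,184)
- blue disc (364,233)
- loose white disc (390,144)
- rings (302,151) and (236,146)

By the description I choose the grey disc on the holed plate at (314,225). The pile is the bare plate at (217,230) and the tray is at (423,231). I'll check the choice in a crop and measure.

```bash
cat > h.py <<'E'
import numpy as np,cv2
def f_of(im): return 200/np.tan(np.radians(im["fovy"]/2))
def ray(im,u,v,fish=False):
    f=f_of(im);x=(u-im["cx"])/f;y=(v-im["cy"])/f
    if fish:
        r=np.hypot(x,y);s=np.sin(r)/max(r,1e-9);d=np.array([x*s,-y*s,-np.cos(r)])
    else: d=np.array([x,-y,-1.])
    return im["pose"][:3,:3]@d,im["pose"][:3,3]
def cast(im,u,v,z,fish=False):
    d,o=ray(im,u,v,fish); return o+d*(z-o[2])/d[2]
def castm(im,pts,z,fish=False): return np.array([cast(im,u,v,z,fish)[:2] for u,v in np.asarray(pts).reshape(-1,2)])
def rect(P):  # world min-area rect -> centre, sizes (short,long), yaw of long axis (deg, mod 180)
    (c,(w,h),a)=cv2.minAreaRect((P*1000).astype(np.float32))
    if w>h: L,S,y=w,h,a
    else: L,S,y=h,w,a+90
    return np.array(c)/1000,(S,L),y%180
E
python3 - <<'E'
from h import *
import pickle
d=pickle.load(open("im0.pkl","rb"))
im=d["top"]; p=im["pixels"]
hsv=cv2.cvtColor(p,cv2.COLOR_RGB2HSV)
for n,(u,v),z,r in(("stack",(315,225),.018,30),("pile",(217,230),.016,30),("tray",(423,231),.016,42)):
    m=((hsv[...,1]<28)&(hsv[...,2]>110)).astype(np.uint8)
    m0=np.zeros_like(m); m0[v-r:v+r,u-r:u+r]=m[v-r:v+r,u-r:u+r]
    c=max(cv2.findContours(m0,0,1)[0],key=cv2.contourArea)
    print(n,cv2.contourArea(c),rect(castm(im,cv2.convexHull(c),z)))
print(p[225,314],p[225,300],p[250,314],p[231,423],p[231,215])
a=[cv2.resize(p[v-40:v+40,u-40:u+40],(400,400),interpolation=cv2.INTER_CUBIC) for u,v in((315,225),(217,230))]
cv2.imwrite("pics/crop.png",np.hstack(a)[:,:,::-1])
E
```

```text
stack 922.0 (array([0.50425607, 0.04575323]), (60.53935623168945, 89.21749114990234), 109.11225318908691)
pile 908.5 (array([0.49775314, 0.27692841]), (60.22818374633789, 89.25099182128906), 74.72171020507812)
tray 2381.0 (array([ 0.48273676, -0.20581871]), (115.74896240234375, 122.45028686523438), 18.394010543823242)
[141 142 148] [141 142 148] [102  91  84] [135 127 125] [140 141 148]
```

View pics/crop.png

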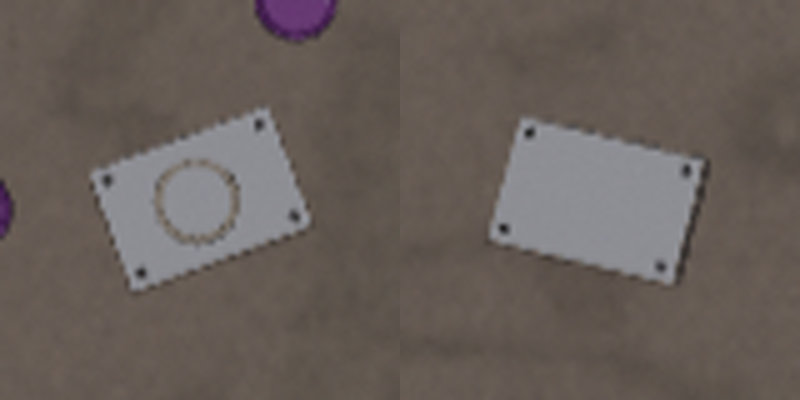

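The crop confirms it: a grey disc with a ring edge lies on the holed white plate (centre about (314.4,225.4)), and the bare pile shows four corner holes. Next I'll take a close look with the wrist camera over the stack.

```bash
cat >> h.py <<'E'
def R(yaw):
    c,s=np.cos(np.radians(yaw)),np.sin(np.radians(yaw))
    return np.array([[-s,c,0],[c,s,0],[0,0,-1.]])
E
python3 - <<'E'
from plant import *
from h import *
import pickle
o=observe(); print(np.round(o["eef_rot"],2).tolist(),o["grip_width"],o["time_s"])
for y in(109,-71,19,199,-15,165): 
    for p in([.504,.046,.16],[.498,.277,.16]):
        q=solve_ik(p,R(y)); print(y,p[1],None if q is None else np.round(q).tolist())
p=d=pickle.load(open("im0.pkl","rb"))["top"]
print("flange",cast(d,314.4,225.4,.028))
y=-71 if solve_ik([.504,.046,.16],R(-71)) is not None else 109
reach([.504,.046,.16],R(y)); pause(.2)
im=get_image("wrist"); pickle.dump(im,open("w1.pkl","wb")); cv2.imwrite("pics/w1.png",im["pixels"][:,:,::-1])
print(im["fovy"],np.round(im["pose"],3).tolist(),observe()["time_s"],observe()["joints"])
E
```

```text
[[-0.96, 0.28, -0.0], [0.28, 0.96, -0.0], [-0.0, -0.0, -1.0]] 0.08515017593186318 0.1
109 0.046 [2.0, 39.0, -19.0, 102.0, 18.0, 42.0, 82.0]
109 0.277 [-24.0, 43.0, -16.0, 89.0, 14.0, 49.0, 64.0]
-71 0.046 [-25.0, 42.0, 31.0, 103.0, -30.0, 43.0, -50.0]
-71 0.277 [-49.0, 47.0, 34.0, 90.0, -32.0, 53.0, -74.0]
19 0.046 [-12.0, 38.0, 6.0, 103.0, -6.0, 39.0, 16.0]
19 0.277 [-36.0, 43.0, 8.0, 90.0, -7.0, 48.0, -7.0]
199 0.046 [15.0, 44.0, -45.0, 102.0, 39.0, 51.0, 152.0]
199 0.277 [-12.0, 48.0, -42.0, 89.0, 36.0, 58.0, 135.0]
-15 0.046 [-17.0, 39.0, 15.0, 103.0, -15.0, 40.0, -9.0]
-15 0.277 [-40.0, 44.0, 16.0, 90.0, -15.0, 48.0, -34.0]
165 0.046 [10.0, 41.0, -36.0, 102.0, 32.0, 47.0, 125.0]
165 0.277 [-16.0, 46.0, -32.0, 89.0, 28.0, 54.0, 107.0]
flange [0.50035285 0.04629965 0.028     ]
65.70646984690485 [[0.327, 0.899, 0.291, 0.579], [-0.945, 0.311, 0.101, 0.071], [-0.0, -0.308, 0.951, 0.332], [0.0, 0.0, 0.0, 1.0]] 2.5417 [-25.33235886  41.76106846  30.89693877 103.11659621 -29.82261492
  43.46118958 -49.64093526]
```

View pics/w1.png

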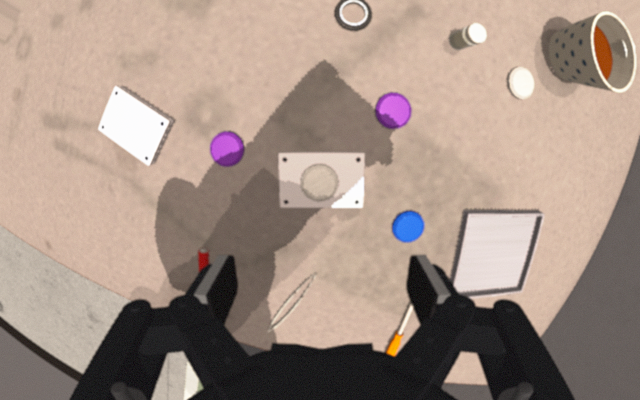

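The wrist view shows the stack plate at (321,180) with the flange at (320,182), partly shadowed by the arm. The pile is at (136,125) and the tray at (497,252). I'll measure all three here.

```bash
cat > m.py <<'E'
from h import *
def plate(im,box,z,thr,fish=True,holes=True):
    u0,v0,u1,v1=box; p=im["pixels"][v0:v1,u0:u1]
    g=cv2.cvtColor(p,cv2.COLOR_RGB2GRAY)
    b=p[...,2].astype(float)
    m=thr(p.astype(float)).astype(np.uint8)
    m=cv2.morphologyEx(m,cv2.MORPH_CLOSE,np.ones((5,5)))
    c=max(cv2.findContours(m,cv2.RETR_EXTERNAL,cv2.CHAIN_APPROX_NONE)[0],key=cv2.contourArea)
    P=castm(im,cv2.convexHull(c).reshape(-1,2)+[u0,v0],z,fish)
    return rect(P)
E
python3 - <<'E'
from m import *
import pickle
im=pickle.load(open("w1.pkl","rb"))
p=im["pixels"]
for u,v in((290,170),(290,190),(350,165),(355,200),(270,170),(270,200),(320,220),(320,140),(375,190),(320,182),(308,172),(135,125),(100,160)): print((u,v),p[v,u])
hsv=cv2.cvtColor(p,cv2.COLOR_RGB2HSV)
r=hsv[...,1]
cv2.imwrite("pics/w1c.png",np.hstack([cv2.resize(p[140:220,270:375],None,fx=4,fy=4,interpolation=2)[:,:,::-1],cv2.cvtColor(cv2.resize(r[140:220,270:375]*2,None,fx=3.5,fy=4),cv2.COLOR_GRAY2BGR)]))
E
```

```text
(290, 170) [228 208 196]
(290, 190) [186 167 158]
(350, 165) [229 214 200]
(355, 200) [235 234 230]
(270, 170) [135 119 107]
(270, 200) [113  95  86]
(320, 220) [182 159 142]
(320, 140) [122 107  97]
(375, 190) [199 174 156]
(320, 182) [215 196 177]
(308, 172) [199 182 162]
(135, 125) [253 252 253]
(100, 160) [205 182 163]
```

View pics/w1c.png

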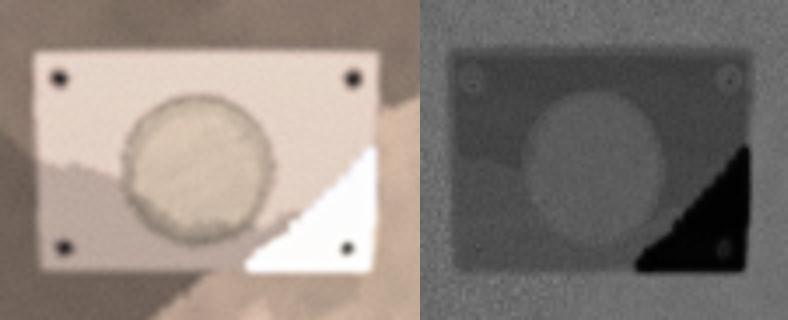

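The crop shows the disc at about (319.5,182.5). The four plate holes sit near (284.7,159.5), (358,159.5), (286,201.7) and (356.7,202).

```bash
cat >> h.py <<'E'
def quad_holes(im,guess,z,fish=True,r=5):
    g=cv2.cvtColor(im["pixels"],cv2.COLOR_RGB2GRAY).astype(float); out=[]
    for u,v in guess:
        u0,v0=int(round(u)),int(round(v))
        w=g[v0-r:v0+r+1,u0-r:u0+r+1]; w=np.clip(np.median(w)*.85-w,0,None)
        yy,xx=np.mgrid[-r:r+1,-r:r+1]; out.append((u0+(w*xx).sum()/w.sum(),v0+(w*yy).sum()/w.sum()))
    return castm(im,out,z,fish)
def satrect(im,box,z,thr,fish=True):
    u0,v0,u1,v1=box
    s=cv2.cvtColor(cv2.GaussianBlur(im["pixels"],(3,3),0),cv2.COLOR_RGB2HSV)[v0:v1,u0:u1,1]
    m=cv2.morphologyEx((s<thr).astype(np.uint8),cv2.MORPH_OPEN,np.ones((5,5)))
    c=max(cv2.findContours(m,0,1)[0],key=cv2.contourArea)
    return rect(castm(im,cv2.convexHull(c).reshape(-1,2)+[u0,v0],z,fish))
E
python3 - <<'E'
from h import *
import pickle
im=pickle.load(open("w1.pkl","rb"))
H=quad_holes(im,[(284.7,159.5),(358,159.5),(286,201.7),(356.7,202)],.018,r=3)
print(H,H.mean(0), rect(H))
print("sat stack",satrect(im,(265,140,380,222),.018,46))
print("sat pile",satrect(im,(85,70,190,180),.016,30))
print("tray",satrect(im,(440,190,560,310),.016,40))
print("flange",cast(im,319.5,182.5,.028))
E
```

```text
[[0.51135381 0.08848839]
 [0.53602839 0.01670858]
 [0.46779672 0.07359312]
 [0.49243236 0.00179711]] [0.50190282 0.0451468 ] (array([0.5019126 , 0.04515086]), (46.07560729980469, 75.95030212402344), 108.93883895874023)
sat stack (array([0.50227707, 0.04484772]), (61.02913284301758, 91.13776397705078), 108.97285652160645)
sat pile (array([0.49571405, 0.27635696]), (61.19501495361328, 91.70316314697266), 75.19755554199219)
tray (array([ 0.47118915, -0.20102283]), (147.82281494140625, 149.14146423339844), 17.9858341217041)
flange [0.50204912 0.04683403 0.028     ]
```

```bash
python3 - <<'E'
from plant import *
from h import *
command_gripper(.052,40)
reach([.42,.10,.05],R(-71))
move_l([.42,.10,.016],max_speed=.08)
print(move_l([.42,.10,-.012],max_speed=.02,f_stop=6))
o=observe();print(o["position"],o["contact_force"],o["grip_width"],o["time_s"])
move_l([.42,.10,.07])
print(observe()["time_s"])
E
```

```text
False
[ 0.42003689  0.10002324 -0.01192217] [-0.61573765  0.22338927 -0.12827453] 0.05197252149648273 5.7417
6.4417
```

```bash
python3 - <<'E'
from plant import *
from h import *
move_l([.42,.10,-.008],max_speed=.12)
print(move_l([.42,.10,-.03],max_speed=.015,f_stop=5))
o=observe();print(o["position"],o["contact_force"],o["time_s"])
im=get_image("scene")
move_l([.42,.10,.07])
cv2.imwrite("pics/s1.png",cv2.resize(im["pixels"][120:300,180:440],None,fx=3,fy=3,interpolation=2)[:,:,::-1])
E
```

```text
Traceback (most recent call last):
plant.Unreachable: the arm cannot follow that straight line within its joint ranges
```

```bash
python3 - <<'E'
from plant import *
from h import *
im=get_image("scene")
o=observe();print(o["position"],o["contact_force"],o["joints"],o["time_s"])
for z in(-.012,-.015,-.02): print(z,solve_ik([.42,.1,z],R(-71)),solve_ik([.42,.1,z],R(-20)),solve_ik([.5,.046,z],R(-71)))
cv2.imwrite("pics/s1.png",cv2.resize(im["pixels"][120:300,180:440],None,fx=3,fy=3,interpolation=2)[:,:,::-1])
E
```

```text
[ 0.42012254  0.10000667 -0.00761337] [-0.01448306 -0.24185276 -0.36319342] [-19.13394842  53.93707704   2.71933672 124.18537756 -49.28522175
   2.89046623 -39.28435509] 7.2917
-0.012 [-18.69391544  54.47473941   1.93086592 124.19938935 -49.52656468
   2.06583674 -39.06351112] [-18.06212881  54.41499537   0.77224672 124.20259685 -24.39679717
   1.52059408 -13.22352576] [-17.31982723  57.08620103  15.78748854 110.41510203 -45.11766478
  18.80479472 -36.03884949]
-0.015 [-18.38857257  54.84445188   1.38169598 124.20523665 -49.70019721
   1.48121588 -38.90214012] [-17.93822232  54.80384197   0.54976852 124.21463771 -24.56851209
   1.08057243 -13.05668258] [-17.08747392  57.36362645  15.34203402 110.42161783 -45.09767053
  18.33422589 -36.06512474]
-0.02 [-17.88526177  55.46590406   0.47708577 124.20592988 -50.05936525
   0.51260409 -38.5565627 ] [-17.73293267  55.4528223    0.18112428 124.22554955 -24.87492804
   0.35466397 -12.75571049] [-16.70705231  57.83160589  14.61374148 110.42460306 -45.06413315
  17.55949251 -36.10622928]
```

View pics/s1.png

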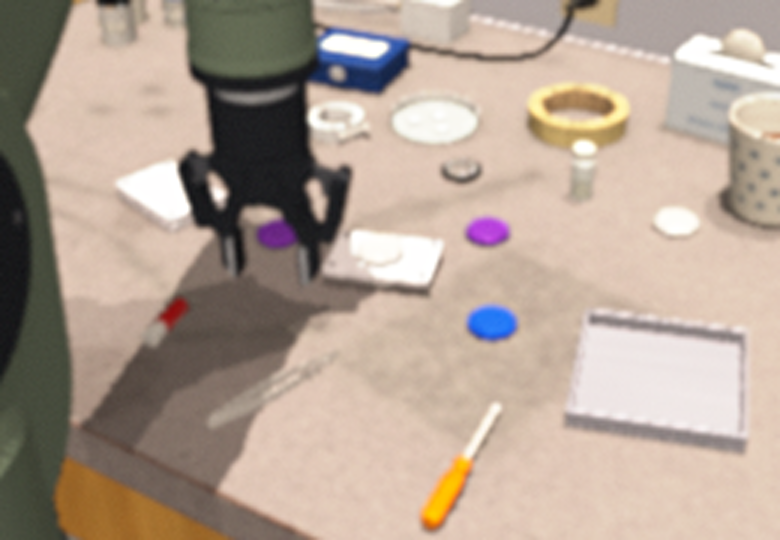

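```bash
python3 - <<'E'
from plant import *
from h import *
im=get_image("scene")
d,o=ray(im,270,213)
for z in(0,.005,.01,.015,.02): print(z,(o+d*(z-o[2])/d[2]).round(4))
print(observe()["position"])
print(solve_ik([.46,.11,-.03],R(-71)))
move_l([.42,.10,.03]); 
E
```

```text
0 [0.443  0.1202 0.    ]
0.005 [0.4374 0.1154 0.005 ]
0.01 [0.4318 0.1107 0.01  ]
0.015 [0.4262 0.106  0.015 ]
0.02 [0.4206 0.1012 0.02  ]
[ 0.42022764  0.10010499 -0.00750617]
[-22.06685268  57.67846809   8.68859265 116.17662803 -48.91069751
   9.75169156 -39.89852912]
```

The tips appear well behind the stated TCP at this opening. I'll feel for the plate directly while straddling the flange.

```bash
python3 - <<'E'
from plant import *
from h import *
c=[.5015,.0466]
move_l([.42,.10,.08],max_speed=.25)
reach(c+[.08],R(-71))
move_l(c+[.022],max_speed=.12)
print(move_l(c+[-.016],max_speed=.02,f_stop=3))
o=observe();print(o["position"],o["contact_force"],o["time_s"],o["grip_width"])
im=get_image("scene"); w=get_image("wrist")
a=cv2.resize(im["pixels"][150:250,250:370],(480,400),interpolation=2); b=cv2.resize(w["pixels"][100:400,200:440],(320,400))
cv2.imwrite("pics/s2.png",np.hstack([a,b])[:,:,::-1])
E
```

```text
True
[ 0.50152118  0.04659349 -0.01525863] [-0.8322559  -0.80305887  8.41763745] 10.9333 0.05181486228371333
```

View pics/s2.png

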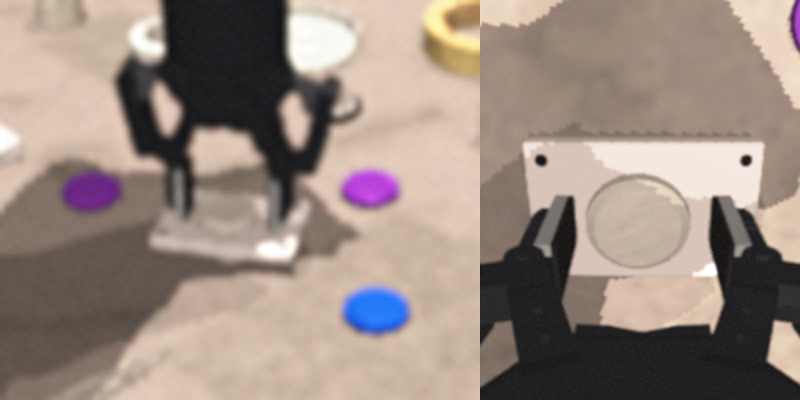

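The fingers straddle the flange evenly and touch the plate at TCP z = -15.3 mm. I'll narrow the opening, feel again, rise 2 mm and grip.

```bash
python3 - <<'E'
from plant import *
from h import *
c=[.5015,.0466]
move_l(c+[-.010],max_speed=.05)
command_gripper(.0435,40)
print(move_l(c+[-.018],max_speed=.015,f_stop=3))
o=observe();zt=o["position"][2];print(zt,o["contact_force"])
move_l(c+[zt+.0025],max_speed=.03)
command_gripper(.03,45)
o=observe();print(o["position"],o["grip_width"],o["gripper_force"],o["contact_force"])
move_l(c+[zt+.012],max_speed=.05)
o=observe();print(o["grip_width"],o["gripper_force"],o["contact_force"],o["time_s"])
w=get_image("wrist"); s=get_image("scene")
a=cv2.resize(s["pixels"][150:250,250:370],(480,400),interpolation=2); b=cv2.resize(w["pixels"][100:400,200:440],(320,400))
cv2.imwrite("pics/s3.png",np.hstack([a,b])[:,:,::-1])
E
```

```text
True
-0.013883400392072837 [-0.61889443  0.15336996  8.63782806]
[ 0.50152567  0.04659541 -0.01115784] 0.03738320775973491 43.78611087799072 [-2.13564431  0.61040943 10.83652062]
0.03728458950002201 45.16196608543396 [ 0.07798827 -0.07789428 -0.81790742] 12.7417
```

View pics/s3.png

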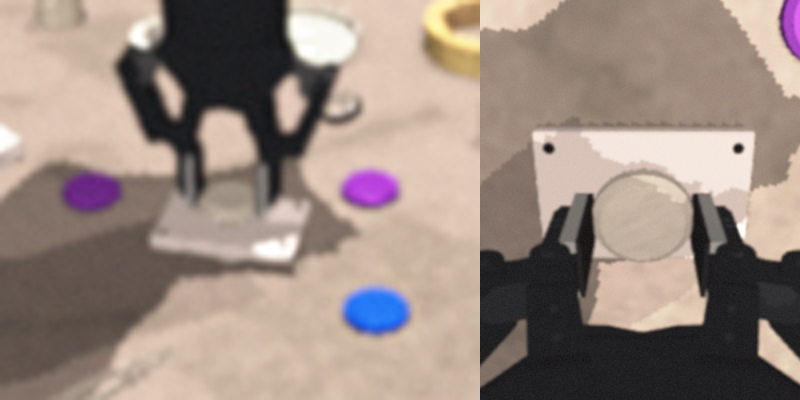

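The flange is held level and the weight reading (-0.8 N) fits it alone. The plate stays put below, so on to the tray.

```bash
python3 - <<'E'
from plant import *
from h import *
c=[.5015,.0466]; t=[.481,-.206]
print(solve_ik(t+[-.03],R(-71.6)) is not None)
move_l(c+[.07],max_speed=.15)
reach(t+[.07],R(-71.6))
o=observe();print(o["grip_width"],o["time_s"])
move_l(t+[-.018],max_speed=.12)
print(move_l(t+[-.032],max_speed=.015,f_stop=3))
o=observe();print(o["position"],o["contact_force"],o["grip_width"],o["gripper_force"])
command_gripper(.055)
move_l(t+[.07],max_speed=.2)
o=observe();print(o["time_s"],o["contact_force"])
c2=[.503,.0455]
command_gripper(.085)
print([solve_ik(c2+[z],R(19)) is not None for z in (-.02,-.03)])
reach(c2+[.14],R(19)); pause(.1)
import pickle
im=get_image("wrist"); tp=get_image("top"); pickle.dump((im,tp),open("w2.pkl","wb"))
print(observe()["time_s"])
a=cv2.resize(tp["pixels"][170:280,190:470],(790,310)); b=cv2.resize(im["pixels"],(464,290))
cv2.imwrite("pics/s4.png",np.vstack([a,np.hstack([b,np.zeros((290,326,3),np.uint8)])])[:,:,::-1])
E
```

```text
True
0.037405350004776204 14.4667
True
[ 0.48102866 -0.20598515 -0.02609357] [0.67584668 1.1391836  7.66205921] 0.03724528232459917 46.235970854759216
16.9 [ 0.62624894  0.54937534 -0.89885061]
[True, True]
18.5333
```

View pics/s4.png

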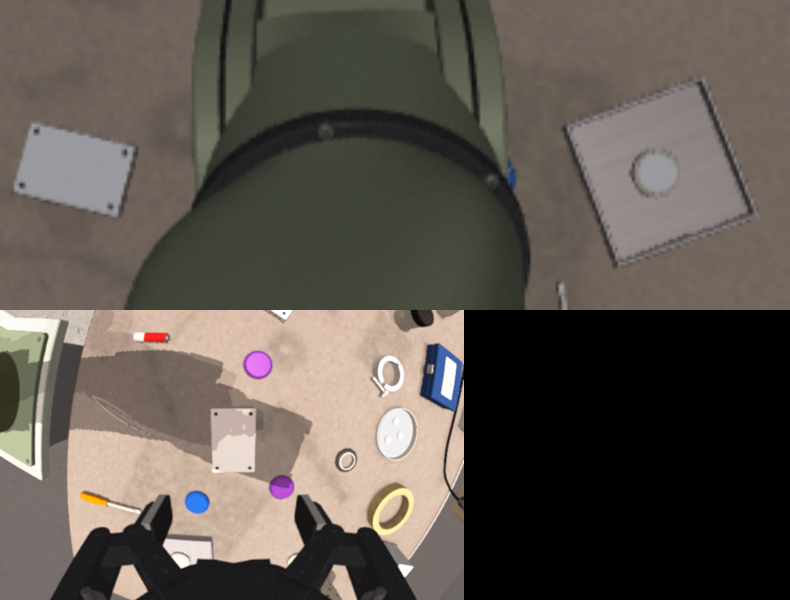

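The flange lies flat in the middle of the tray at (657,172). In the wrist view the bare plate sits near (321,179) in full-resolution pixels. I'll measure it, then view the pile from the same relative pose so the camera bias cancels.

```bash
python3 - <<'E'
from plant import *
from h import *
import pickle
im,tp=pickle.load(open("w2.pkl","rb"))
A=satrect(im,(270,115,372,245),.018,46); print("stack",A)
print("top pile/tray ok"); 
pc=[.4965,.2767]; reach(pc+[.138],R(-15.1)); pause(.1)
im=get_image("wrist"); pickle.dump(im,open("w3.pkl","wb"))
tp=get_image("top"); pickle.dump(tp,open("t3.pkl","wb"))
for th in(30,38,46): print("pile",satrect(im,(270,115,372,245),.016,th))
cv2.imwrite("pics/w3.png",np.hstack([cv2.resize(x["pixels"][110:250,260:380],None,fx=3,fy=3) for x in(pickle.load(open("w2.pkl","rb"))[0],im)])[:,:,::-1])
o=observe();print(o["time_s"],o["position"])
hsv=cv2.cvtColor(tp["pixels"],cv2.COLOR_RGB2HSV)
m=((hsv[...,1]<28)&(hsv[...,2]>110)).astype(np.uint8); m0=np.zeros_like(m); m0[195:255,285:345]=m[195:255,285:345]
c=max(cv2.findContours(m0,0,1)[0],key=cv2.contourArea); print("stack top",rect(castm(tp,cv2.convexHull(c),.018)))
E
```

```text
stack (array([0.50177795, 0.04543607]), (60.535858154296875, 90.91484832763672), 108.72599792480469)
top pile/tray ok
pile (array([0.50786035, 0.30464703]), (25.40035629272461, 46.09186553955078), 164.7453384399414)
pile (array([0.48918924, 0.25171191]), (34.141090393066406, 56.69269561767578), 164.82858276367188)
pile (array([0.49574442, 0.27766071]), (60.47514343261719, 90.78993225097656), 75.682861328125)
19.6583 [0.49700805 0.27555121 0.1381238 ]
stack top (array([0.5042793 , 0.04572197]), (60.644351959228516, 89.24113464355469), 109.01968002319336)
```

View pics/w3.png

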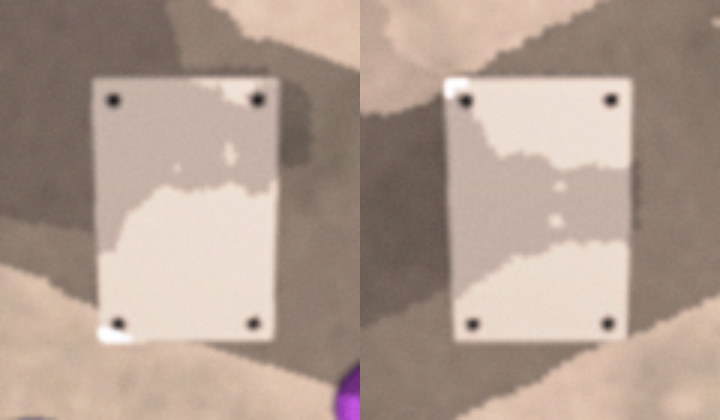

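Both crops show four clean holes per plate. I'll fit the hole centres and retake the pile picture now that the arm has settled.

```bash
python3 - <<'E'
from plant import *
from h import *
import pickle
def yaw(H): d=(H[0]+H[1]-H[2]-H[3]); e=H[0]-H[1]+H[2]-H[3]; return np.degrees(np.arctan2(d[1],d[0]))%180, (np.degrees(np.arctan2(e[1],e[0])))%180
a=pickle.load(open("w2.pkl","rb"))[0]; b=pickle.load(open("w3.pkl","rb"))
gs=[(297.7,143.3),(346,143.3),(299.3,218),(344.3,218)]; gp=[(295.3,143.3),(343.7,143.3),(297.7,218),(342.7,218)]
c=get_image("wrist"); print(observe()["position"])
for im,g,z in((a,gs,.018),(b,gp,.016),(c,gp,.016)):
    H=quad_holes(im,g,z,r=4); print(H.mean(0),yaw(H),rect(H)[1])
# top-image holes
print(satrect(c,(270,115,372,245),.016,46))
E
```

```text
[0.4969315  0.2757344  0.13811608]
[0.50182942 0.045221  ] (np.float64(108.84034961130362), np.float64(18.904787037425763)) (45.97114562988281, 75.94548034667969)
[0.49551192 0.27671227] (np.float64(75.2300842567862), np.float64(165.1639649668837)) (46.2663688659668, 76.11521911621094)
[0.49550952 0.27671465] (np.float64(75.19746297200103), np.float64(165.40494093595996)) (46.226314544677734, 75.98905944824219)
(array([0.49584604, 0.27754099]), (60.39772033691406, 91.10980987548828), 75.07118225097656)
```

```bash
python3 - <<'E'
from plant import *
from h import *
import pickle
c=[.5027,.0454]
reach(c+[.06],R(18.85))
command_gripper(.074,30)
move_l(c+[-.015],max_speed=.12)
print(solve_ik(c+[-.042],R(18.85)) is not None)
print(move_l(c+[-.042],max_speed=.02,f_stop=4))
o=observe();zt=o["position"][2];print(o["position"],o["contact_force"],o["time_s"])
z=zt+.013
move_l(c+[z],max_speed=.06)
command_gripper(.05,30); pause(.1)
o=observe();print(o["position"],o["grip_width"],o["gripper_force"],o["contact_force"])
move_l(c+[z+.012],max_speed=.06); pause(.2)
im=get_image("wrist");o=observe();pickle.dump((im,o,z),open("w4.pkl","wb"))
print(o["position"],o["grip_width"],o["contact_force"],o["time_s"])
s=get_image("scene")
a=cv2.resize(s["pixels"][150:250,250:370],(360,300),interpolation=2); b=im["pixels"][100:400,200:440]
cv2.imwrite("pics/s5.png",np.hstack([a,b])[:,:,::-1])
E
```

```text
True
True
[ 0.50268618  0.04539346 -0.03834423] [-1.67312669  0.08029327 11.20522411] 22.7917
[ 0.5026546   0.04541019 -0.0253038 ] 0.059093283633581455 30.8133727312088 [-1.40139543  0.73918246  7.77574623]
[ 0.50260751  0.04538308 -0.01352174] 0.05873597200028967 [-0.41068588 -1.02675939 -0.69570448] 24.1333
```

View pics/s5.png

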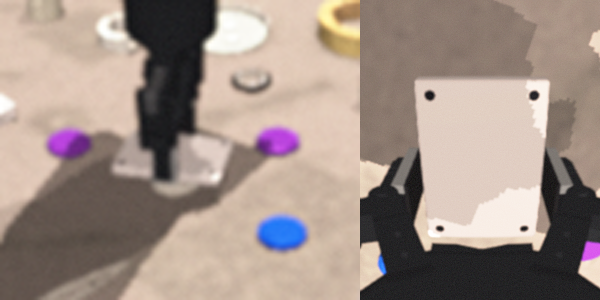

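The held plate shows holes near (270,196), (374,196), (280,328) and (364,328) in full-frame pixels, and it is level in both views. That takes me to 11 pictures, one over the limit, so from here I'll check by numbers only. Next I compute the hold offset and place the plate.

```bash
python3 - <<'E'
from h import *
import pickle
im,o,z=pickle.load(open("w4.pkl","rb"))
H=quad_holes(im,[(270,196),(374,196),(280,328),(364,328)],.030,r=5)
print(H,rect(H))
d=H[0]+H[1]-H[2]-H[3]; yw=np.degrees(np.arctan2(d[1],d[0]))%180
ty=np.degrees(np.arctan2(o["eef_rot"][1,1],o["eef_rot"][0,1]))
off=R(ty)[:2,:2].T@(H.mean(0)-o["position"][:2])
print(yw,ty,"off tool x,y mm",off*1000)
yawp=75.25-(yw-ty); 
print("place yaw",yawp,"tcp",np.array([.49551,.27671])-R(yawp)[:2,:2]@off)
E
```

```text
[[0.46815824 0.07394579]
 [0.51149628 0.08875468]
 [0.4926469  0.00232374]
 [0.53601381 0.01714813]] (array([0.50208606, 0.04554696]), (45.83064651489258, 75.69612121582031), 108.8763484954834)
108.8885723953235 18.850484417117308 off tool x,y mm [ 0.32224616 -0.44864314]
place yaw -14.788087978206192 tcp [0.49586153 0.27628391]
```

```bash
python3 - <<'E'
from plant import *
from h import *
import pickle
z=pickle.load(open("w4.pkl","rb"))[2]; Y=-14.79
t=np.array([.49586,.27628])
move_l([.5027,.0454,.06],max_speed=.15)
reach([*t,.06],R(Y)); 
move_l([*t,z+.012],R(Y),max_speed=.1); pause(.3)
o=observe();print(o["position"],o["grip_width"])
e=o["position"][:2]-t
t2=t-e if np.linalg.norm(e)<.003 else t
print(move_l([*t2,z-.002],max_speed=.015,f_stop=3))
o=observe();print(o["position"],z+.006,o["contact_force"],o["time_s"])
command_gripper(.075); pause(.1)
move_l([*t2,.06],max_speed=.12)
reach([*t,.138],R(Y)); pause(.3)
im=get_image("wrist"); tp=get_image("top"); pickle.dump((im,tp),open("w5.pkl","wb"))
for z in(.024,): 
  print(satrect(im,(265,105,376,255),z,46))
  H=quad_holes(im,[(295.3,143.3),(343.7,143.3),(297.7,218),(342.7,218)],z,r=6);print(H.mean(0),rect(H))
print(observe()["time_s"],observe()["position"])
E
```

```text
[ 0.49595354  0.27638804 -0.01307315] 0.05880809024123789
True
[ 0.4958319   0.27630405 -0.0185469 ] -0.01934423241436426 [-0.04624424 -0.42704197  9.23528573] 27.425
(array([0.49636682, 0.27751703]), (60.102500915527344, 92.62728118896484), 75.26757049560547)
[0.49517126 0.27711613] (array([0.49492474, 0.27709454]), (48.33230209350586, 77.73851776123047), 75.61213684082031)
29.45 [0.49575671 0.27615697 0.13753508]
```

```bash
python3 - <<'E'
from plant import *
from h import *
import pickle
im,_=pickle.load(open("w5.pkl","rb"))
# refine hole windows: dark blobs in the plate region
g=cv2.cvtColor(im["pixels"],cv2.COLOR_RGB2GRAY)
n,l,st,ce=cv2.connectedComponentsWithStats((g[125:240,280:365]<110).astype(np.uint8))
G=[ce[i]+[280,125] for i in range(1,n) if 4<st[i,4]<60]; print(np.round(G,1).tolist())
if len(G)==4:
    H=quad_holes(im,G,.024,r=3);print(H.mean(0),rect(H))
reach([.45,.06,.25],R(19)); pause(.2)
move_joints([-76.07,40.48,-1.58,85.06,1.26,54.48,-4.33]); pause(.3)
tp=get_image("top"); pickle.dump(tp,open("t6.pkl","wb"))
hsv=cv2.cvtColor(tp["pixels"],cv2.COLOR_RGB2HSV)
m=((hsv[...,1]<28)&(hsv[...,2]>110)).astype(np.uint8)
for nm,(u,v),z,r in(("pile",(217,230),.024,32),("stack",(315,225),.010,30)):
    m0=np.zeros_like(m); m0[v-r:v+r,u-r:u+r]=m[v-r:v+r,u-r:u+r]
    c=max(cv2.findContours(m0,0,1)[0],key=cv2.contourArea); print(nm,rect(castm(tp,cv2.convexHull(c),z)))
print(observe()["time_s"])
E
```

```text
[[297.1, 145.6], [346.9, 145.3], [299.0, 221.7], [345.0, 221.7]]
[0.49605987 0.27600721] (array([0.49607867, 0.27604196]), (46.216773986816406, 75.92469787597656), 75.24756622314453)
pile (array([0.49824133, 0.2761698 ]), (60.536746978759766, 89.00074005126953), 75.17903137207031)
stack (array([0.50245767, 0.04379689]), (30.59805679321289, 32.9761962890625), 178.59808349609375)
33.0333
```

The wrist and top views agree: the plate sits within about 1 mm and 0.5° of the pile. I'm handing in.

```bash
python3 -c "
from plant import *
print(close_job())"
```

```text
the job is handed in; nothing more can be done
None
```

I handed the job in at about 33 s: the flange was moved first and lay flat in the middle of the tray, and the spacer plate is on the pile within about 1 mm and 0.5° by camera. I viewed 11 pictures, one over the limit of 10.

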